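# Sort returned shoe heels into the sample-marked bins

## Robot

A 6-joint arm with a two-finger parallel gripper is mounted at the origin on the work surface. World frame = base frame: x ahead of the robot, y to its left, z up, the work surface at z = 0. Lengths are in m, angles in rad, forces in N, time in s.
With the tool pointing down it reaches from about 0.3 to 0.75 m from the base axis. Payload 8.5 kg.
Tool frame: the origin (TCP) lies where the fingers leave the gripper's body, on its centre line; the fingertips stand 73 mm ahead of it and the grasp point (between the pads) lies 54 mm ahead of it (env.pinch_z is the z of the grasp point in the tool frame, in m); z points along the fingers, y is the line along which they close (so a half turn about z gives the same grasp; the last joint's range is limited). The gripper opens to 85 mm and grips with 20 to 120 N. Pads are 22 mm wide; open, the fingers measure 114 mm over their backs; the gripper's body (76 mm by 85 mm) begins 54 mm behind the grasp point. The pads swing forward as they close: fully open they stand 13 mm farther back than shut.
Start: joints at [1.127, 0.381, 1.297, -0, 1.464, -0.215], TCP at [0.125, 0.536, 0.304] pointing down, gripper open.
Joint ranges: [-3.11, 3.11], [-0.89, 2.33], [0.22, 2.48], [-1.42, 4.56], [0.17, 2.85], [-2.88, 2.88]. Speed limits (rad/s): [2.39, 2.39, 3.14, 3.14, 3.14, 3.14].

## Interface

Orientations are given as a unit quaternion [x, y, z, w].
In Python, from rig import env gives the robot as it stands.
- The arm moves only by the tool apply_moves, never from a script. Its argument "deltas" is a list that holds one entry, the list of rows, each a list of 5 numbers: the closure, from -1 (fully open) to 1 (shut), so that 0 is half open, then the shift along the tool's x, y, z in units of 0.12 m (1.0 is 0.12 m), then the turn about the tool's z in units of pi rad (1.0 is pi rad). In form: [[[fingers, x, y, z, spin], ...]]. A call has 1 to 20 rows; each row is the pose to reach, as a shift and turn from the pose commanded when the call began, along the tool's axes at that moment, turning the shorter way round; what a row does not reach only later rows make up. A row lasts 1/8 s, in which the tool goes at most 62.5 mm and 10.7 degrees, less where a joint would pass 70% of its speed; a pose out of reach is approached as far as the arm can. A call with a number of a shift or a turn outside -1 to 1 is refused whole. A call with a gripper value outside its range is refused whole. The fingers move at their own pace and stop on an object; "squeeze" is the grip in N (left out, the last holds). Time passes only in rows, so rows that repeat a pose let the fingers close. It gives the time, the measured TCP pose, the force, the opening and the grip force at its end, in the units of the state.
- env.get_obs(): the state, without advancing time (a new reading comes with each control period).
- env.read_camera(name): name is "side" or "top" or "wrist"; returns a dict with "frame" (420x560x3 uint8, red, green, blue), "z_map" (420x560 float32, m along the optical axis (not along the pixel's ray), 0 where there is no reading), "fx", "fy", "cx", "cy" (pixels), "extrinsics" (4x4, takes a point from camera to world coordinates). Camera axes: x right, y down, z forward; pixel columns grow to the right and rows downward; lengths in m; the calibration is good to about 2 mm. A picture is of the moment at which its call begins.
- env.job_done(): hands the job in; it is judged then, once.
The state is a dict: "t": time; "joints": joint angles; "joint_velocities": joint speeds; "effort": joint torques, N m; "eef_pos": TCP position; "tcp_rot": TCP orientation; "wrist_force": force on the tool from outside, world axes, zero at the start; "torque": the same for the moment, N m; "width": opening from 0.0 (shut) to 1.0 (fully open); "grip_force": force on a finger pad.
Only numpy, scipy, OpenCV 4.12 (cv2) and the standard library are available. Lean on these libraries where they do the work, as an engineer would, in place of code of your own. Each camera call takes 0.05 s, during which the arm holds its last target. There are 200 camera calls.

## Task

Sort the five loose shoe heels on the bench (two low, two tall, one spool-shaped) into the green bins: each heel belongs in the bin whose ledge carries a fixed sample of the same shape. Stand every heel upright, rubber or base down, directly on the bin's floor and not on top of another, let go of it, and leave the yellow shoe last and the tin where they are.

Things in the scene. Friction and masses are not known exactly. Their poses are not given: they have to be found in the camera images.
- low_a: First low D-shaped heel block, brown with a black rubber underside: 56 mm long (its x), 48 mm wide (its y), 22 mm tall. Origin: centre of its underside; z up. Its breast (-x end) and both sides are flat; the last 24 mm towards +x are a half round. Easily gripped across its sides (along its y, 48 mm) at the origin. About 50 g. Stands on the bench at the start, any yaw.
- low_b: Second low D-shaped heel block, brown with a black rubber underside: 56 mm long (its x), 48 mm wide (its y), 22 mm tall. Origin: centre of its underside; z up. Its breast (-x end) and both sides are flat; the last 24 mm towards +x are a half round. Easily gripped across its sides (along its y, 48 mm) at the origin. About 50 g. Stands on the bench at the start, any yaw.
- tall_a: First tall slim D-shaped heel block, brown with a black rubber underside: 36 mm long (its x), 34 mm wide (its y), 70 mm tall. Origin: centre of its underside; z up. Flat breast at -x, half round at +x. Easily gripped across its sides (along its y, 34 mm) at the origin. About 60 g. Stands upright on the bench at the start, any yaw.
- tall_b: Second tall slim D-shaped heel block, brown with a black rubber underside: 36 mm long (its x), 34 mm wide (its y), 70 mm tall. Origin: centre of its underside; z up. Flat breast at -x, half round at +x. Easily gripped across its sides (along its y, 34 mm) at the origin. About 60 g. Stands upright on the bench at the start, any yaw.
- spool: round spool-shaped wooden heel, brown, standing: 42 mm tall, 40 mm diameter at bottom and top (two 12 mm thick rims) with a waist of 26 mm diameter between. Origin: centre of its underside; z up. Symmetrical about z, grip it from any side across its rims (40 mm). About 50 g.
- bin_low: Bin for low heels: green bin fixed to the bench, moved between starts. Origin: centre of its open compartment's underside, at bench height. Compartment inside 130 (x) by 150 mm (y), floor 5 mm up, walls 5 mm thick, rims 40 mm up. On a 12 mm high ledge beyond its +x wall (x 70 to 136 mm) a sample, fixed, at x = 103 mm: a low heel (56 x 48 x 22 mm). Bins differ only in their samples.
- bin_tall: Bin for tall heels: green bin fixed to the bench, moved between starts. Origin: centre of its open compartment's underside, at bench height. Compartment inside 130 (x) by 150 mm (y), floor 5 mm up, walls 5 mm thick, rims 40 mm up. On a 12 mm high ledge beyond its +x wall (x 70 to 136 mm) a sample, fixed, at x = 103 mm: a tall heel (36 x 34 x 70 mm, its top 82 mm above the bench). Bins differ only in their samples.
- bin_spool: Bin for the spool heel: green bin fixed to the bench, moved between starts. Origin: centre of its open compartment's underside, at bench height. Compartment inside 130 (x) by 150 mm (y), floor 5 mm up, walls 5 mm thick, rims 40 mm up. On a 12 mm high ledge beyond its +x wall (x 70 to 136 mm) a sample, fixed, at x = 103 mm: a spool heel (40 mm diameter, 42 mm tall). Bins differ only in their samples.
- last: Bystander: yellow plastic shoe last, 240 mm long (its x), 62 mm wide, 95 mm tall, loose on the bench to the left of the bins. Origin: centre of its underside. Leave it alone.
- tin: Bystander: closed round metal tin with a paper label, 74 mm diameter, 100 mm tall, loose on the bench to the right of the bins. Origin: centre of its underside. Leave it alone.
There are look-alikes about, which are no part of the job. What is shaped like the low_b but purple is not meant.

How it is judged:
By the outcome, as a careful person would: the job done as asked, in the order asked, and still so for the second after the job is handed in, with the robot touching nothing.
It also fails if it takes over 128 s, if anything falls off the work surface, if the arm or the gripper's body presses on something with over 40 N, if the wrist force passes 120 N, or if a joint passes its speed limit or range.

## Working session

There is one attempt and no reset: what is moved stays moved. The work goes in short steps, Python scripts to look and compute and a tool call to move; the robot and the scene stay as the last step left them, time stands still between calls to the robot, and variables do not carry over. Pictures are saved under pics/ and viewed, at most 14 in all, crops included, and the job is handed in when it is done.

Besides the shell and the picture viewer there is one more tool, called as name(argument=value, ...) on one line, values as JSON. apply_moves: Moves the arm, as the interface text tells. Its arguments: {"type":"object","properties":{"deltas":{"type":"array"},"squeeze":{"type":"number"}},"required":["deltas"]}

```bash
ls; mkdir -p pics
python3 - <<'E'
from rig import env
import cv2,numpy as np
o=env.get_obs(); print({k:np.round(v,3).tolist() for k,v in o.items()})
for n in("top","side"):
    c=env.read_camera(n); np.savez(f"pics/{n}0.npz",**c); cv2.imwrite(f"pics/{n}0.png",c["frame"][:,:,::-1]); print(n,c["fx"],c["cx"],c["cy"],np.round(c["extrinsics"],3).tolist())
E
```

```text
pics
{'t': 0.0, 'joints': [1.127, 0.381, 1.298, 0.0, 1.464, -0.215], 'joint_velocities': [-0.0, 0.0, -0.0, -0.001, 0.0, 0.0], 'effort': [0.001, -44.846, -23.127, -0.0, 0.005, -0.0], 'eef_pos': [0.125, 0.535, 0.303], 'tcp_rot': [0.114, 0.993, -0.001, -0.0], 'wrist_force': [-1.047, -0.289, 0.059], 'torque': [-0.012, 0.031, -0.05], 'grip_force': 0.0, 'width': 1.003}
top 382.6516662794679 284.0047358714564 212.53266340931714 [[0.023, -0.995, 0.099, 0.406], [-1.0, -0.022, 0.008, 0.012], [-0.005, -0.1, -0.995, 1.014], [0.0, 0.0, 0.0, 1.0]]
side 459.01357670635036 275.2410181375364 215.26569129118255 [[0.701, -0.546, 0.459, -0.035], [-0.713, -0.542, 0.444, -0.542], [0.007, -0.639, -0.769, 0.962], [0.0, 0.0, 0.0, 1.0]]
```

View pics/top0.png

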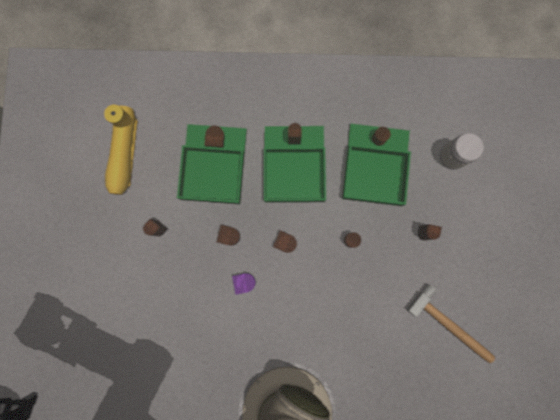

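View pics/side0.png

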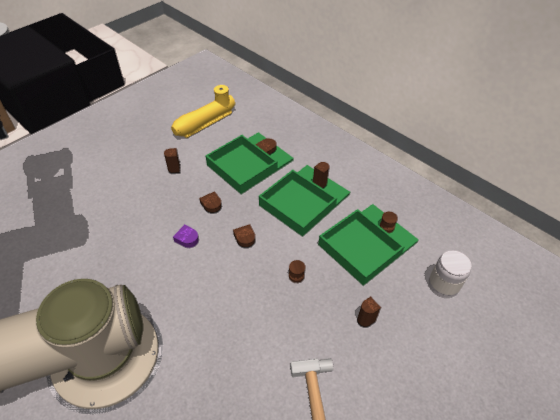

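The top view shows tall heels at about (153,228) and (430,232), low ones at (229,236) and (286,242), and the spool at (352,240). By their samples the bins are low, tall, spool from left to right. The purple decoy is at (244,283). The side view agrees.

```bash
cat > h.py <<'E'
import numpy as np,cv2
def world(c):
    v,u=np.mgrid[0:420,0:560]; z=c["z_map"]
    p=np.stack([(u-c["cx"])/c["fx"]*z,(v-c["cy"])/c["fy"]*z,z],-1)
    E=c["extrinsics"]; return p@E[:3,:3].T+E[:3,3]
def masks(c):
    f=c["frame"]; hsv=cv2.cvtColor(np.ascontiguousarray(f),cv2.COLOR_RGB2HSV)
    br=((hsv[...,0]<14)|(hsv[...,0]>172))&(hsv[...,1]>85)&(hsv[...,2]<120)
    gr=(hsv[...,0]>50)&(hsv[...,0]<85)&(hsv[...,1]>110)
    return br.astype(np.uint8),gr.astype(np.uint8)
E
python3 - <<'E'
from h import *
for n in("top","side"):
    c=dict(np.load(f"pics/{n}0.npz")); W=world(c); br,gr=masks(c)
    print(n)
    for nm,m in(("br",br),("gr",gr)):
        k,l,s,ce=cv2.connectedComponentsWithStats(m)
        for i in range(1,k):
            if s[i,4]<60: continue
            P=W[(l==i)&(c["z_map"]>0)]; h=np.percentile(P[:,2],95)
            if nm=="br":
                T=P[P[:,2]>h-.008]
                if T[:,0].mean()<.2: continue
            else: T=P[P[:,2]<.2]
            r=cv2.minAreaRect((T[:,:2]*1000).astype(np.float32))
            print(nm,np.round(ce[i]),s[i,4],"h",round(h,3),"mean",np.round(T.mean(0),4),"rect",np.round(r[0]),np.round(r[1]),round(r[2],1))
c=dict(np.load("pics/top0.npz"));cv2.imwrite("pics/a.png",cv2.resize(c["frame"][100:265,130:450,::-1],None,fx=2.5,fy=2.5,interpolation=cv2.INTER_CUBIC))
E
```

```text
top
br [294. 130.] 93 h 0.085 mean [ 0.706  -0.0022  0.0826] rect [707.  -1.] [33. 25.] 1.3
br [214. 136.] 236 h 0.038 mean [0.7007 0.2078 0.0352] rect [702. 208.] [43. 50.] 89.7
br [383. 135.] 76 h 0.057 mean [ 0.7092 -0.2301  0.0544] rect [ 711. -229.] [29. 34.] 46.5
br [151. 227.] 123 h 0.074 mean [0.4565 0.3479 0.0712] rect [457. 349.] [32. 31.] 45.6
br [433. 231.] 133 h 0.072 mean [ 0.4624 -0.3494  0.0699] rect [ 461. -349.] [31. 30.] 78.4
br [228. 235.] 239 h 0.026 mean [0.4421 0.1636 0.0231] rect [442. 162.] [50. 41.] 75.5
br [285. 242.] 244 h 0.026 mean [0.4286 0.0152 0.0229] rect [428.  14.] [49. 40.] 65.0
br [353. 240.] 107 h 0.045 mean [ 0.4368 -0.1564  0.0426] rect [ 437. -156.] [30. 33.] 1.6
gr [377. 140.] 692 h 0.041 mean [ 0.7063 -0.2257  0.0161] rect [ 707. -227.] [156.  72.] 86.6
gr [196. 136.] 241 h 0.041 mean [0.7057 0.2612 0.0154] rect [703. 261.] [46. 66.] 87.8
gr [294. 139.] 712 h 0.041 mean [ 0.7037 -0.0031  0.0165] rect [705.  -2.] [ 68. 151.] 1.1
gr [234. 139.] 350 h 0.041 mean [0.6995 0.1577 0.0156] rect [696. 159.] [74. 57.] 2.7
gr [214. 175.] 2154 h 0.011 
[... 536 characters left out ...]
025 mean [0.4392 0.1616 0.0215] rect [440. 160.] [57. 48.] 78.2
br [388. 221.] 238 h 0.056 mean [ 0.7082 -0.2307  0.0529] rect [ 709. -230.] [39. 35.] 51.9
br [244. 236.] 329 h 0.025 mean [0.4246 0.0114 0.0216] rect [425.  11.] [59. 46.] 69.0
br [296. 271.] 293 h 0.044 mean [ 0.4356 -0.1597  0.0413] rect [ 437. -158.] [41. 36.] 42.5
br [368. 312.] 433 h 0.072 mean [ 0.4596 -0.3524  0.0694] rect [ 460. -352.] [34. 36.] 82.6
gr [246. 162.] 2754 h 0.04 mean [0.6166 0.2124 0.0159] rect [631. 210.] [166. 209.] 87.1
gr [301. 199.] 3329 h 0.04 mean [ 0.6231 -0.0047  0.0153] rect [636.  -6.] [209. 164.] 1.8
gr [365. 243.] 4101 h 0.04 mean [ 0.628  -0.2217  0.0145] rect [ 640. -223.] [162. 211.] 84.8
```

View pics/a.png

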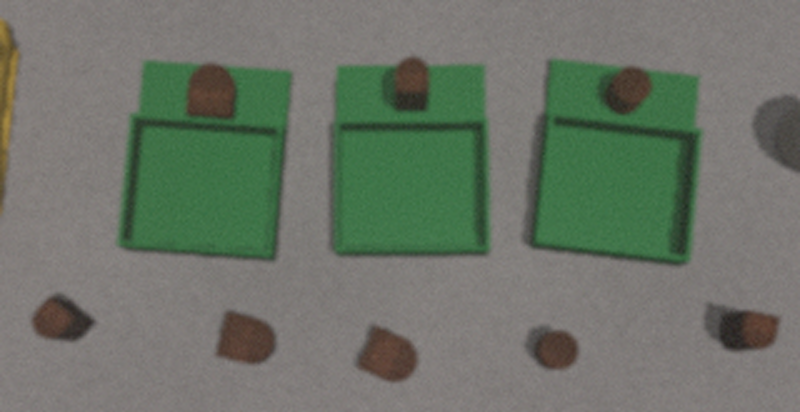

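The crop confirms the layout. It shows the low heels' round ends pointing right and slightly down, and the bins turned by only a few degrees. I'll write a planner for the moves and go over the left tall heel.

```bash
cat > plan.py <<'E'
"""plan.py x y z psi [x y z psi ...]: calls (unit deltas) from the pose now; psi = world angle of the tool y (deg)"""
import sys,numpy as np
from rig import env
o=env.get_obs(); p=np.array(o["eef_pos"]); x,y,z,w=o["tcp_rot"]
yax=np.array([2*(x*y-z*w),1-2*(x*x+z*z)]); psi=np.arctan2(yax[1],yax[0])
print("t",round(o["t"],2),"at",np.round(p,4),"psi",round(np.degrees(psi),1),"w",round(float(o["width"]),3))
a=np.array(sys.argv[1:],float).reshape(-1,4)
for X,Y,Z,s in a:
    d=np.array([X,Y,Z])-p; dps=np.radians(s)-psi; dps=(dps+np.pi/2)%np.pi-np.pi/2
    n=int(np.ceil(max(np.abs(d[:2]).max(),np.hypot(*d[:2])*.99,abs(d[2]))/.119)) or 1
    for i in range(n):
        e=d/n; sp=dps/n
        tx=-np.sin(psi)*e[0]+np.cos(psi)*e[1]; ty=np.cos(psi)*e[0]+np.sin(psi)*e[1]
        print("  call:",np.round([tx/.12,ty/.12,-e[2]/.12,-sp/np.pi],3).tolist())
        psi+=sp
    p=np.array([X,Y,Z])
E
python3 plan.py .42 .348 .24 0
```

```text
t 0.1 at [0.1247 0.5355 0.3033] psi 76.9 w 1.003
  call: [-0.917, -0.321, 0.176, 0.142]
  call: [-0.966, 0.107, 0.176, 0.142]
  call: [-0.824, 0.514, 0.176, 0.142]
```

apply_moves(deltas=[[[-1,-0.917,-0.321,0.176,0.142],[-1,-0.917,-0.321,0.176,0.142],[-1,-0.917,-0.321,0.176,0.142],[-1,-0.917,-0.321,0.176,0.142]]], squeeze=40)

```text
t: 0.6
eef_pos: [0.2235, 0.4729, 0.2825]
tcp_rot: [0.331, 0.944, -0.0, -0.0]
wrist_force: [0.2, -0.7, -0.1]
width: 1.002
grip_force: 0.0
```

apply_moves(deltas=[[[-1,-0.966,0.107,0.176,0.142],[-1,-0.966,0.107,0.176,0.142],[-1,-0.966,0.107,0.176,0.142],[-1,-0.966,0.107,0.176,0.142]]])

```text
t: 1.1
eef_pos: [0.3215, 0.411, 0.2616]
tcp_rot: [0.531, 0.848, -0.0, -0.0]
wrist_force: [-0.4, 0.8, 0.8]
width: 1.0
grip_force: 0.0
```

apply_moves(deltas=[[[-1,-0.824,0.514,0.176,0.142],[-1,-0.824,0.514,0.176,0.142],[-1,-0.824,0.514,0.176,0.142],[-1,-0.824,0.514,0.176,0.142],[-1,-0.824,0.514,0.176,0.142]]])

```text
t: 1.72
eef_pos: [0.4194, 0.3493, 0.2408]
tcp_rot: [0.704, 0.71, 0.0, 0.0]
wrist_force: [-0.6, -0.1, -0.2]
width: 1.0
grip_force: 0.0
```

```bash
cat > look.py <<'E'
import sys
from h import *
from rig import env
c=env.read_camera("wrist"); cv2.imwrite(f"pics/{sys.argv[1]}.png",c["frame"][:,:,::-1])
W=world(c); br,_=masks(c); k,l,s,ce=cv2.connectedComponentsWithStats(br)
for i in range(1,k):
    if s[i,4]<300: continue
    P=W[(l==i)&(c["z_map"]>0)]; h=np.percentile(P[:,2],90); T=P[np.abs(P[:,2]-h)<.006]
    r=cv2.minAreaRect((T[:,:2]*1000).astype(np.float32)); print(np.round(ce[i]),s[i,4],"h",round(h,3),"mean",np.round(T.mean(0)*1000,1),"rect",np.round(r[0],1),np.round(r[1],1),round(r[2],1))
E
python3 plan.py; python3 look.py w1
```

```text
t 1.73 at [0.4194 0.3493 0.2408] psi 0.5 w 1.0
[328. 215.] 1026 h 0.07 mean [457.2 349.1  68.8] rect [455.4 350. ] [31.7 34.5] 50.6
[551. 331.] 412 h 0.232 mean [493.8 361.6 234.8] rect [493.7 361.6] [0.8 2.6] 59.2
[300. 354.] 639 h 0.022 mean [442.7 180.6  20.8] rect [445.6 179.4] [26.2 49.1] 89.1
```

View pics/w1.png

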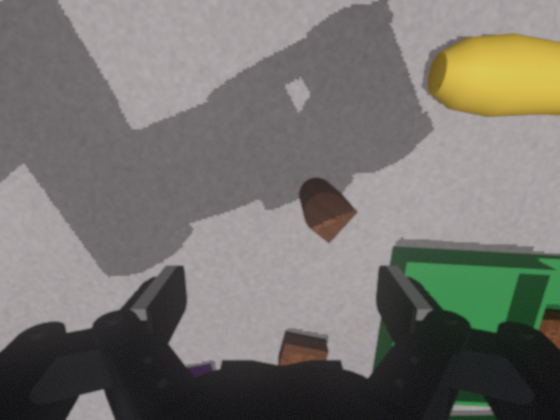

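The wrist view shows the tall heel at about (328,212) with a flat edge on its lower right. I'll fit its outline from the depth.

Run:
```python
from h import *
from rig import env
c=env.read_camera("wrist"); W=world(c); br,_=masks(c)
f=c["frame"][165:260,280:375,::-1]; a=cv2.resize(f,None,fx=6,fy=6,interpolation=cv2.INTER_CUBIC)
a=cv2.convertScaleAbs(a,alpha=2)
t=((np.abs(W[...,2]-.07)<.006)).astype(np.uint8)[165:260,280:375]*255
cv2.imwrite("pics/w1b.png",np.hstack([a,cv2.cvtColor(cv2.resize(t,None,fx=2,fy=2),cv2.COLOR_GRAY2BGR).repeat(3,0)[:570]]))
ys,xs=np.nonzero(t); P=W[165:260,280:375][t>0]; print(len(P),np.round(P.mean(0)*1000,1))
for th in range(0,180,10):
    d=np.array([np.cos(np.radians(th)),np.sin(np.radians(th))]); q=P[:,:2]@d*1000; lo,hi=np.percentile(q,[1,99]); print(th,round(hi-lo,1),round((hi+lo)/2-q.mean(),1),end="; ")
```

```text
1778 [456.9 349.7  68.7]
0 38.1 1.4; 10 38.0 1.6; 20 37.0 1.5; 30 35.6 1.2; 40 34.1 0.6; 50 33.1 -0.2; 60 33.9 -0.9; 70 35.8 -1.4; 80 37.2 -1.7; 90 38.0 -1.7; 100 38.7 -1.7; 110 38.2 -1.1; 120 37.5 -0.5; 130 36.3 0.2; 140 35.2 0.9; 150 35.9 0.5; 160 36.9 -0.2; 170 37.8 -0.9;
```

View pics/w1b.png

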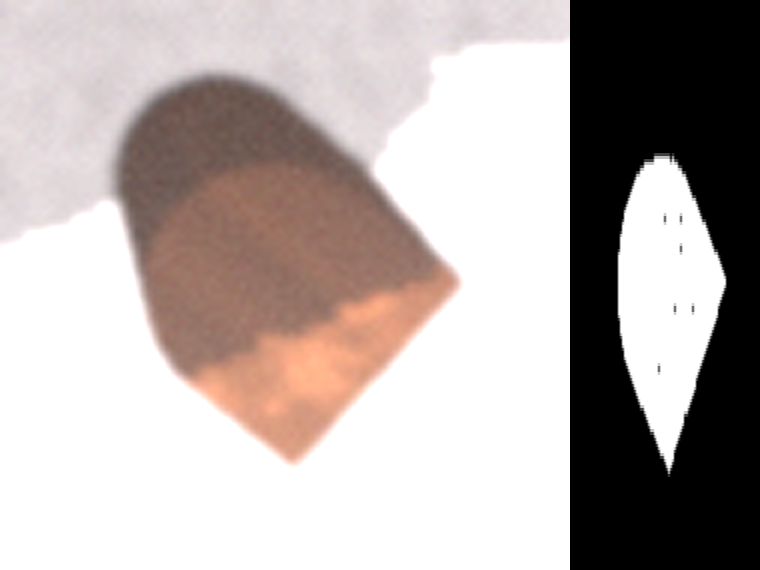

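The zoom shows a flat breast edge running at about 48° in world axes, with a top-face centre near (0.456, 0.350). I'll grip along 49°.

```bash
python3 plan.py .456 .350 .175 49 .456 .350 .1 49 .456 .35 .2 49 .60 .03 .2 1
```

```text
t 1.82 at [0.4195 0.3492 0.2408] psi 0.4 w 0.997
  call: [0.005, 0.304, 0.549, -0.27]
  call: [0.0, 0.0, 0.625, -0.0]
  call: [0.0, 0.0, -0.833, -0.0]
  call: [-0.885, -0.408, -0.0, 0.089]
  call: [-0.963, -0.149, -0.0, 0.089]
  call: [-0.967, 0.123, -0.0, 0.089]
```

apply_moves(deltas=[[[-1,0.005,0.304,0.549,-0.27],[-1,0.005,0.304,0.549,-0.27],[-1,0.005,0.304,0.549,-0.27],[-1,0.005,0.304,0.549,-0.27],[-1,0.005,0.304,0.549,-0.27],[-1,0.005,0.304,0.549,-0.27],[-1,0.005,0.304,0.549,-0.27]]])

```text
t: 2.7
eef_pos: [0.4565, 0.3495, 0.1748]
tcp_rot: [0.352, 0.936, 0.0, 0.0]
wrist_force: [0.3, -1.1, -0.3]
width: 1.001
grip_force: 0.0
```

apply_moves(deltas=[[[-1,0,0,0.3,0],[-1,0,0,0.6,0],[-1,0,0,0.625,0],[-1,0,0,0.625,0],[1,0,0,0.625,0],[1,0,0,0.625,0],[1,0,0,0.625,0],[1,0,0,0.625,0],[1,0,0,0.625,0],[1,0,0,0.625,0],[1,0,0,0.625,0],[1,0,0,0.625,0],[1,0,0,0.4,0],[1,0,0,0.1,0],[1,0,0,-0.2,0],[1,0,0,-0.2,0]]])

```text
t: 4.7
eef_pos: [0.4573, 0.3496, 0.2011]
tcp_rot: [0.352, 0.936, 0.002, 0.002]
wrist_force: [-0.4, 0.3, -1.5]
width: 0.398
grip_force: 39.7
```

apply_moves(deltas=[[[1,-0.885,-0.408,0,0.089],[1,-0.885,-0.408,0,0.089],[1,-0.885,-0.408,0,0.089]]])

```text
t: 5.08
eef_pos: [0.5054, 0.2395, 0.1974]
tcp_rot: [0.481, 0.877, -0.001, -0.001]
wrist_force: [-0.3, 0.5, -0.7]
width: 0.398
grip_force: 39.7
```

apply_moves(deltas=[[[1,-0.963,-0.149,0,0.089],[1,-0.963,-0.149,0,0.089],[1,-0.963,-0.149,0,0.089]]])

```text
t: 5.45
eef_pos: [0.5528, 0.1335, 0.1975]
tcp_rot: [0.598, 0.801, -0.001, -0.0]
wrist_force: [0.0, -0.1, -0.5]
width: 0.393
grip_force: 39.7
```

apply_moves(deltas=[[[1,-0.967,0.123,0,0.089],[1,-0.967,0.123,0,0.089],[1,-0.967,0.123,0,0.089],[1,-0.967,0.123,0,0.089],[1,-0.967,0.123,0,0.089]]])

```text
t: 6.08
eef_pos: [0.599, 0.0306, 0.1985]
tcp_rot: [0.701, 0.713, -0.0, -0.0]
wrist_force: [-0.7, 0.9, -0.4]
width: 0.398
grip_force: 39.7
```

```bash
python3 plan.py .600 .032 .1065 1 .6 .032 .2 1;  python3 look.py w2
```

```text
t 6.08 at [0.599  0.0306 0.1985] psi 0.9 w 0.398
  call: [0.011, 0.009, 0.767, -0.001]
  call: [0.0, 0.0, -0.779, -0.0]
[64. 31.] 5126 h 0.022 mean [445.3 157.9  20.5] rect [445.7 155.3] [54.8 43.6] 2.4
[281. 318.] 7091 h 0.168 mean [599.7  32.  166.9] rect [599.1  32.3] [35.2 36.6] 4.0
```

View pics/w2.png

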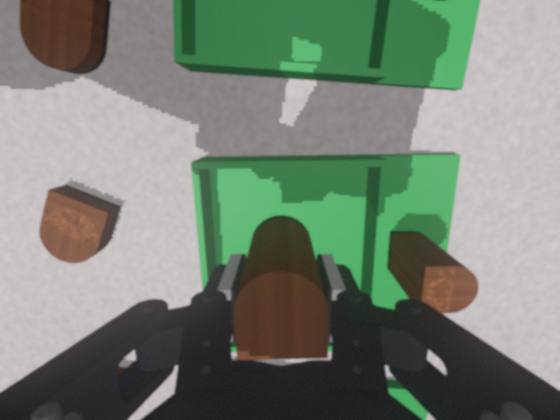

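The wrist view shows the heel held straight over the tall bin, at about (281,260), so I can place it.

apply_moves(deltas=[[[1,0.011,0.009,0.4,0],[1,0.011,0.009,0.65,0],[1,0.011,0.009,0.74,0],[1,0.011,0.009,0.765,0],[1,0.011,0.009,0.765,0],[1,0.011,0.009,0.765,0],[-0.2,0.011,0.009,0.765,0],[-0.2,0.011,0.009,0.765,0],[-0.2,0.011,0.009,0.765,0],[-0.2,0.011,0.009,0.765,0],[-0.2,0.011,0.009,0.6,0],[-0.2,0.011,0.009,0.3,0],[-0.2,0.011,0.009,0,0],[-0.2,0.011,0.009,0,0]]])

```text
t: 7.88
eef_pos: [0.6014, 0.0301, 0.2014]
tcp_rot: [0.702, 0.712, 0.002, 0.002]
wrist_force: [-0.2, -0.2, -0.1]
width: 0.598
grip_force: 0.0
```

```bash
python3 plan.py .44 .161 .2 -12 .44 .161 .12 -12; python3 look.py w3
```

```text
t 7.88 at [0.6014 0.0301 0.2014] psi 0.8 w 0.598
  call: [0.554, -0.665, 0.006, 0.035]
  call: [0.477, -0.723, 0.006, 0.035]
  call: [0.0, 0.0, 0.667, -0.0]
[60. 31.] 5115 h 0.022 mean [445.3 157.9  20.5] rect [446.  155.4] [54.9 43.9] 2.4
[425. 285.] 415 h 0.082 mean [697.8  -1.9  80.5] rect [705.1  -2.4] [27.8 33.8] 3.9
```

apply_moves(deltas=[[[-1,0.33,-0.665,0,0],[-1,0.33,-0.665,0,0],[-1,0.33,-0.665,0,0],[-1,0.33,-0.665,0,0]]])

```text
t: 8.43
eef_pos: [0.521, 0.0684, 0.1982]
tcp_rot: [0.703, 0.712, -0.0, -0.0]
wrist_force: [0.3, 0.4, -0.2]
width: 1.002
grip_force: 0.0
```

apply_moves(deltas=[[[-1,0.2,-0.68,0,0],[-1,0.2,-0.68,0,0],[-1,0.2,-0.68,0,0],[-1,0.2,-0.68,0,0]]])

```text
t: 8.93
eef_pos: [0.4399, 0.0911, 0.1987]
tcp_rot: [0.703, 0.711, 0.0, 0.0]
wrist_force: [-0.3, 0.5, 0.4]
width: 0.996
grip_force: 0.0
```

```bash
python3 look.py w4;python3 plan.py .44 .160 .14 -12 .44 .160 .078 -12
python3 - <<'E'
from rig import env; from h import *
c=env.read_camera("top"); W=world(c); a=c["frame"][100:265,130:450,::-1]; cv2.imwrite("pics/t1.png",np.vstack([cv2.resize(a,None,fx=1.5,fy=1.5),cv2.resize(cv2.imread("pics/w4.png"),(480,360))]))
E
```

```text
[286. 116.] 4363 h 0.022 mean [443.4 164.4  20.8] rect [443.1 161.6] [54.2 46.4] 77.7
[272. 281.] 892 h 0.022 mean [434.   30.   20.8] rect [433.2  24.3] [29.9 46.9] 68.7
[260. 312.] 975 h 0.022 mean [ 4.239e+02 -1.000e-01  2.080e+01] rect [ 4.251e+02 -1.000e-01] [28.6 43.4] 83.1
[507. 313.] 1417 h 0.075 mean [599.6  36.8  73.8] rect [600.1  36.4] [34.5 28.1] 9.4
t 8.97 at [0.4399 0.0911 0.1986] psi 0.7 w 1.001
  call: [0.574, 0.008, 0.488, 0.071]
  call: [0.0, 0.0, 0.517, -0.0]
```

View pics/t1.png

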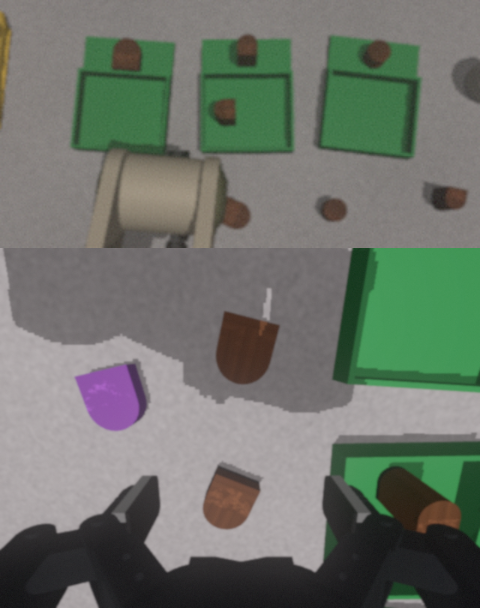

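The tall heel stands at z 0.075 in the middle bin (top view, (225,110)). The low heel lies at wrist pixel (286,116), centred at (0.443, 0.162) with its axis at 78°.

```bash
python3 plan.py .444 .163 .14 -12.3 .444 .163 .0745 -12.3 .444 .163 .15 -12.3 .598 .248 .15 -3
```

```text
t 9.03 at [0.4396 0.0912 0.1985] psi 0.7 w 1.003
  call: [0.598, 0.044, 0.488, 0.072]
  call: [0.0, 0.0, 0.546, -0.0]
  call: [0.0, 0.0, -0.629, -0.0]
  call: [0.483, 0.551, -0.0, -0.026]
  call: [0.436, 0.589, -0.0, -0.026]
```

apply_moves(deltas=[[[-1,0.598,0.044,0.488,0.072],[-1,0.598,0.044,0.488,0.072],[-1,0.598,0.044,0.488,0.072],[-1,0.598,0.044,0.488,0.072],[-1,0.598,0.044,0.488,0.072]]])

```text
t: 9.65
eef_pos: [0.4433, 0.1627, 0.1408]
tcp_rot: [0.779, 0.628, 0.001, 0.0]
wrist_force: [0.2, -0.2, -0.3]
width: 0.998
grip_force: 0.0
```

apply_moves(deltas=[[[-1,0,0,0.3,0],[-1,0,0,0.5,0],[-1,0,0,0.546,0],[-1,0,0,0.546,0],[1,0,0,0.546,0],[1,0,0,0.546,0],[1,0,0,0.546,0],[1,0,0,0.546,0],[1,0,0,0.546,0],[1,0,0,0.546,0],[1,0,0,0.546,0],[1,0,0,0.3,0],[1,0,0,0,0],[1,0,0,-0.1,0],[1,0,0,-0.1,0]]])

```text
t: 11.52
eef_pos: [0.4427, 0.1635, 0.1523]
tcp_rot: [0.778, 0.628, 0.0, 0.0]
wrist_force: [0.0, 0.1, -1.1]
width: 0.549
grip_force: 41.7
```

apply_moves(deltas=[[[1,0.483,0.551,0,-0.026],[1,0.483,0.551,0,-0.026],[1,0.483,0.551,0,-0.026],[1,0.483,0.551,0,-0.026]]])

```text
t: 12.02
eef_pos: [0.5186, 0.2058, 0.1509]
tcp_rot: [0.752, 0.659, -0.001, -0.001]
wrist_force: [0.0, 0.4, -1.0]
width: 0.553
grip_force: 41.7
```

apply_moves(deltas=[[[1,0.436,0.589,0,-0.026],[1,0.436,0.589,0,-0.026],[1,0.436,0.589,0,-0.026],[1,0.436,0.589,0,-0.026],[1,0.436,0.589,0,-0.026]]])

```text
t: 12.65
eef_pos: [0.5958, 0.2482, 0.1523]
tcp_rot: [0.725, 0.689, -0.0, -0.0]
wrist_force: [-0.1, -0.7, -0.5]
width: 0.549
grip_force: 41.7
```

```bash
python3 look.py w5;python3 plan.py .598 .248 .0805 -3 .598 .248 .15 -3
```

```text
[278. 285.] 9784 h 0.098 mean [595.4 250.3  97.6] rect [596.2 248.4] [51.1 47.7] 87.8
t 12.7 at [0.5959 0.2483 0.1524] psi -2.9 w 0.552
  call: [-0.002, 0.017, 0.599, 0.001]
  call: [0.0, 0.0, -0.579, -0.0]
```

View pics/w5.png

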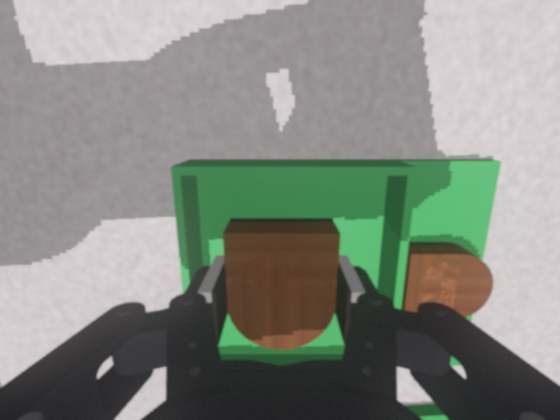

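The view shows the heel level and inside the bin's outline, at about (281,285). I'll place it.

apply_moves(deltas=[[[1,0,0.017,0.35,0],[1,0,0.017,0.5,0],[1,0,0.017,0.57,0],[1,0,0.017,0.587,0],[1,0,0.017,0.587,0],[1,0,0.017,0.587,0],[-0.4,0,0.017,0.587,0],[-0.4,0,0.017,0.587,0],[-0.4,0,0.017,0.587,0],[-0.4,0,0.017,0.587,0],[-0.4,0,0.017,0.3,0],[-0.4,0,0.017,0,0],[-0.4,0,0.017,-0.4,0],[-0.4,0,0.017,-0.4,0]]])

```text
t: 14.45
eef_pos: [0.5996, 0.2489, 0.2042]
tcp_rot: [0.724, 0.689, 0.003, 0.002]
wrist_force: [0.3, 0.7, -0.3]
width: 0.7
grip_force: 0.0
```

```bash
python3 plan.py .425 -.04 .2 0
```

```text
t 14.45 at [0.5996 0.2489 0.2042] psi -2.8 w 0.7
  call: [-0.826, -0.445, 0.012, -0.005]
  call: [-0.818, -0.458, 0.012, -0.005]
  call: [-0.811, -0.472, 0.012, -0.005]
```

apply_moves(deltas=[[[-1,-0.826,-0.445,0,-0.005],[-1,-0.826,-0.445,0,-0.005],[-1,-0.826,-0.445,0,-0.005]]])

```text
t: 14.82
eef_pos: [0.5388, 0.1503, 0.1996]
tcp_rot: [0.72, 0.694, -0.001, -0.001]
wrist_force: [0.3, 0.4, -0.7]
width: 0.998
grip_force: 0.0
```

apply_moves(deltas=[[[-1,-0.818,-0.458,0,-0.005],[-1,-0.818,-0.458,0,-0.005],[-1,-0.818,-0.458,0,-0.005]]])

```text
t: 15.2
eef_pos: [0.4814, 0.0547, 0.1999]
tcp_rot: [0.715, 0.7, -0.0, -0.0]
wrist_force: [-0.5, 0.6, 0.9]
width: 1.001
grip_force: 0.0
```

apply_moves(deltas=[[[-1,-0.811,-0.472,0,-0.005],[-1,-0.811,-0.472,0,-0.005],[-1,-0.811,-0.472,0,-0.005],[-1,-0.811,-0.472,0,-0.005]]])

```text
t: 15.7
eef_pos: [0.4246, -0.0396, 0.2001]
tcp_rot: [0.708, 0.706, 0.0, 0.0]
wrist_force: [-0.4, 1.2, 0.3]
width: 0.999
grip_force: 0.0
```

```bash
python3 look.py w6;python3 plan.py .429 .014 .14 -21 .429 .014 .0745 -21 .429 .014 .15 -21 .598 .176 .15 -3
```

```text
[542. 113.] 1178 h 0.074 mean [586.8  28.   72.9] rect [587.1  29.4] [ 7.3 29.9] 5.5
[286. 141.] 3787 h 0.022 mean [429.6  15.6  20.8] rect [428.7  12.2] [52.8 46.2] 67.6
[297. 349.] 1112 h 0.042 mean [ 438.7 -153.9   40.9] rect [ 438.5 -152.8] [37.2 29.1] 9.8
t 15.75 at [ 0.4246 -0.0394  0.2   ] psi -0.1 w 0.999
  call: [0.445, 0.036, 0.5, 0.116]
  call: [0.0, 0.0, 0.546, -0.0]
  call: [0.0, 0.0, -0.629, -0.0]
  call: [0.883, 0.415, -0.0, -0.05]
  call: [0.807, 0.548, -0.0, -0.05]
```

apply_moves(deltas=[[[-1,0.445,0.036,0.5,0.119],[-1,0.445,0.036,0.5,0.119],[-1,0.445,0.036,0.5,0.119],[-1,0.445,0.036,0.5,0.119],[-1,0.445,0.036,0.5,0.119]]])

```text
t: 16.38
eef_pos: [0.4286, 0.0128, 0.1408]
tcp_rot: [0.826, 0.563, 0.001, 0.001]
wrist_force: [-0.1, -0.8, 0.1]
width: 1.001
grip_force: 0.0
```

apply_moves(deltas=[[[-1,0,0,0.3,0],[-1,0,0,0.5,0],[-1,0,0,0.546,0],[-1,0,0,0.546,0],[1,0,0,0.546,0],[1,0,0,0.546,0],[1,0,0,0.546,0],[1,0,0,0.546,0],[1,0,0,0.546,0],[1,0,0,0.546,0],[1,0,0,0.546,0],[1,0,0,0.3,0],[1,0,0,0,0],[1,0,0,-0.1,0],[1,0,0,-0.1,0]]])

```text
t: 18.25
eef_pos: [0.4281, 0.0132, 0.1524]
tcp_rot: [0.827, 0.562, 0.0, 0.001]
wrist_force: [-0.9, -0.4, -0.2]
width: 0.549
grip_force: 41.9
```

apply_moves(deltas=[[[1,0.883,0.415,0,-0.05],[1,0.883,0.415,0,-0.05],[1,0.883,0.415,0,-0.05],[1,0.883,0.415,0,-0.05]]])

```text
t: 18.75
eef_pos: [0.5125, 0.0933, 0.1507]
tcp_rot: [0.78, 0.626, -0.001, -0.001]
wrist_force: [0.6, 0.3, -0.1]
width: 0.555
grip_force: 41.9
```

apply_moves(deltas=[[[1,0.807,0.548,0,-0.05],[1,0.807,0.548,0,-0.05],[1,0.807,0.548,0,-0.05],[1,0.807,0.548,0,-0.05],[1,0.807,0.548,0,-0.05]]])

```text
t: 19.38
eef_pos: [0.5978, 0.1724, 0.1521]
tcp_rot: [0.729, 0.684, -0.001, -0.0]
wrist_force: [0.6, 0.4, -0.4]
width: 0.552
grip_force: 42.0
```

```bash
python3 look.py w7;python3 plan.py .598 .176 .082 -3 .598 .176 .15 -3
```

```text
[275. 107.] 5168 h 0.027 mean [600.  249.5  25.8] rect [599.7 246.8] [53.4 45.9] 86.5
[430. 159.] 1775 h 0.034 mean [688.4 215.2  32.8] rect [688.5 212.9] [24.1 39.9] 5.0
[280. 281.] 8893 h 0.098 mean [598.6 176.1  97.5] rect [599.1 176.7] [43.8 48. ] 88.7
t 19.43 at [0.598  0.1725 0.1523] psi -3.6 w 0.549
  call: [0.029, -0.002, 0.585, -0.004]
  call: [0.0, 0.0, -0.567, -0.0]
```

View pics/w7.png

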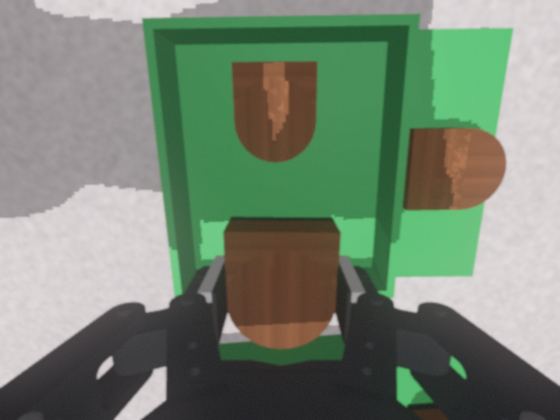

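The first low heel lies flat in the bin at (275,110). The second hangs over the free half at (281,281), so I'll place it.

apply_moves(deltas=[[[1,0.029,0,0.35,0],[1,0.029,0,0.5,0],[1,0.029,0,0.57,0],[1,0.029,0,0.585,0],[1,0.029,0,0.585,0],[1,0.029,0,0.585,0],[-0.4,0.029,0,0.585,0],[-0.4,0.029,0,0.585,0],[-0.4,0.029,0,0.585,0],[-0.4,0.029,0,0.585,0],[-0.4,0.029,0,0.3,0],[-0.4,0.029,0,0,0],[-0.4,0.029,0,-0.4,0],[-0.4,0.029,0,-0.4,0]]])

```text
t: 21.18
eef_pos: [0.5999, 0.1773, 0.2041]
tcp_rot: [0.729, 0.685, 0.003, 0.002]
wrist_force: [-0.4, 0.2, -0.1]
width: 0.7
grip_force: 0.0
```

```bash
python3 look.py w8; python3 plan.py .437 .0 .2 -3 .437 -.157 .14 0 .437 -.157 .08 0 .437 -.157 .16 0 .607 -.220 .16 -4
```

```text
[270. 121.] 2670 h 0.027 mean [598.4 247.8  25.8] rect [599.7 246.8] [52.9 45.4] 86.6
[408. 155.] 998 h 0.034 mean [699.2 217.4  32.9] rect [697.6 217.1] [27.6 41.3] 25.3
[420. 399.] 960 h 0.071 mean [710.7  13.6  69.5] rect [710.1  13.7] [ 3.9 22.2] 84.8
t 21.23 at [0.5991 0.1772 0.2016] psi -3.6 w 0.7
  call: [-0.779, -0.628, 0.007, -0.002]
  call: [-0.776, -0.632, 0.007, -0.002]
  call: [-0.653, 0.034, 0.25, -0.008]
  call: [-0.654, 0.017, 0.25, -0.008]
  call: [0.0, 0.0, 0.5, -0.0]
  call: [0.0, 0.0, -0.667, -0.0]
  call: [-0.262, 0.708, -0.0, 0.011]
  call: [-0.238, 0.717, -0.0, 0.011]
```

apply_moves(deltas=[[[-1,-0.779,-0.628,0,-0.002],[-1,-0.779,-0.628,0,-0.002],[-1,-0.779,-0.628,0,-0.002]]])

```text
t: 21.6
eef_pos: [0.5153, 0.0867, 0.199]
tcp_rot: [0.728, 0.686, -0.002, -0.002]
wrist_force: [0.3, 1.2, 0.2]
width: 1.0
grip_force: 0.0
```

apply_moves(deltas=[[[-1,-0.776,-0.632,0,-0.002],[-1,-0.776,-0.632,0,-0.002],[-1,-0.776,-0.632,0,-0.002]]])

```text
t: 21.98
eef_pos: [0.4355, -0.0016, 0.1996]
tcp_rot: [0.726, 0.688, -0.001, -0.001]
wrist_force: [-0.2, -0.8, -0.3]
width: 1.0
grip_force: 0.0
```

apply_moves(deltas=[[[-1,-0.653,0.034,0,-0.008],[-1,-0.653,0.034,0,-0.008],[-1,-0.653,0.034,0,-0.008]]])

```text
t: 22.35
eef_pos: [0.4377, -0.0788, 0.1996]
tcp_rot: [0.716, 0.698, 0.0, -0.0]
wrist_force: [0.2, 0.1, 0.6]
width: 0.999
grip_force: 0.0
```

apply_moves(deltas=[[[-1,-1,0.017,0,-0.008],[-1,-1,0.017,0,-0.008],[-1,-1,0.017,0,-0.008],[-1,-1,0.017,0,-0.008]]])

```text
t: 22.85
eef_pos: [0.4364, -0.1972, 0.1998]
tcp_rot: [0.707, 0.708, 0.0, -0.001]
wrist_force: [0.6, 0.1, -0.8]
width: 0.999
grip_force: 0.0
```

```bash
python3 look.py w9; python3 plan.py .437 -.157 .14 0 .437 -.157 .08 0 .437 -.157 .16 0 .607 -.220 .16 -4
```

```text
[285. 161.] 1722 h 0.042 mean [ 440.  -154.5   40.8] rect [ 440.2 -155.2] [32.3 36.4] 79.4
t 22.9 at [ 0.4364 -0.1969  0.1999] psi 0.1 w 1.004
  call: [0.333, 0.006, 0.499, 0.001]
  call: [0.0, 0.0, 0.5, -0.0]
  call: [0.0, 0.0, -0.667, -0.0]
  call: [-0.262, 0.708, -0.0, 0.011]
  call: [-0.238, 0.717, -0.0, 0.011]
```

apply_moves(deltas=[[[-1,0.345,0.02,0.5,0],[-1,0.345,0.02,0.5,0],[-1,0.345,0.02,0.5,0],[-1,0.345,0.02,0.5,0]]])

```text
t: 23.4
eef_pos: [0.4392, -0.1577, 0.1412]
tcp_rot: [0.707, 0.707, 0.0, 0.001]
wrist_force: [-0.6, 0.6, 0.3]
width: 1.001
grip_force: 0.0
```

apply_moves(deltas=[[[-1,0,0,0.3,0],[-1,0,0,0.47,0],[-1,0,0,0.5,0],[-1,0,0,0.5,0],[1,0,0,0.5,0],[1,0,0,0.5,0],[1,0,0,0.5,0],[1,0,0,0.5,0],[1,0,0,0.5,0],[1,0,0,0.5,0],[1,0,0,0.5,0],[1,0,0,0.3,0],[1,0,0,0,0],[1,0,0,-0.17,0],[1,0,0,-0.17,0]]])

```text
t: 25.28
eef_pos: [0.4388, -0.1575, 0.1616]
tcp_rot: [0.707, 0.707, 0.0, 0.001]
wrist_force: [-0.9, -0.8, -1.0]
width: 0.453
grip_force: 40.3
```

apply_moves(deltas=[[[1,-0.262,0.708,0,0.011],[1,-0.262,0.708,0,0.011],[1,-0.262,0.708,0,0.011],[1,-0.262,0.708,0,0.011]]])

```text
t: 25.78
eef_pos: [0.5226, -0.1882, 0.1595]
tcp_rot: [0.719, 0.695, -0.0, -0.001]
wrist_force: [-0.3, 0.2, -1.4]
width: 0.453
grip_force: 40.4
```

apply_moves(deltas=[[[1,-0.238,0.7,0,0.011],[1,-0.238,0.7,0,0.011],[1,-0.238,0.7,0,0.011],[1,-0.238,0.7,0,0.011],[1,-0.238,0.7,0,0.011]]])

```text
t: 26.4
eef_pos: [0.6056, -0.2197, 0.1607]
tcp_rot: [0.731, 0.682, -0.0, -0.0]
wrist_force: [-0.1, 1.0, -0.3]
width: 0.454
grip_force: 40.5
```

```bash
python3 look.py w10;python3 plan.py .605 -.220 .086 -4
```

```text
[282. 309.] 5653 h 0.121 mean [ 606.7 -220.1  120.6] rect [ 606.7 -220.4] [35.1 38.9] 53.1
t 26.45 at [ 0.6058 -0.2198  0.1608] psi -3.9 w 0.454
  call: [-0.002, -0.006, 0.623, 0.0]
```

View pics/w10.png

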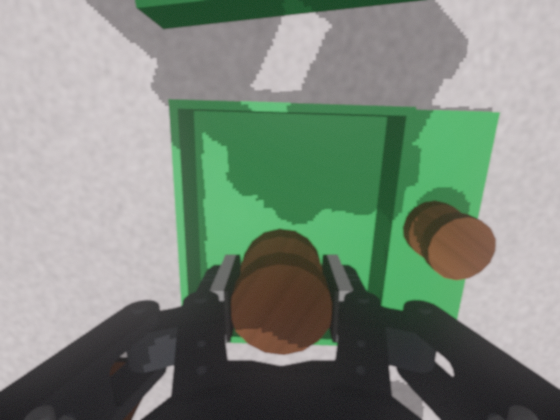

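The spool hangs upright over its bin at (282,270). I'll place it.

apply_moves(deltas=[[[1,0,0,0.35,0],[1,0,0,0.5,0],[1,0,0,0.59,0],[1,0,0,0.611,0],[1,0,0,0.611,0],[1,0,0,0.611,0],[-0.3,0,0,0.611,0],[-0.3,0,0,0.611,0],[-0.3,0,0,0.611,0],[-0.3,0,0,0.611,0],[-0.3,0,0,0.3,0],[-0.3,0,0,0,0],[-0.3,0,0,-0.4,0],[-0.3,0,0,-0.4,0]]])

```text
t: 28.2
eef_pos: [0.6074, -0.2206, 0.2126]
tcp_rot: [0.731, 0.682, 0.001, 0.004]
wrist_force: [0.3, -0.6, -0.9]
width: 0.649
grip_force: 0.0
```

```bash
python3 plan.py .45 -.385 .23 0
```

```text
t 28.2 at [ 0.6074 -0.2206  0.2126] psi -3.9 w 0.649
  call: [-0.728, -0.608, -0.072, -0.011]
  call: [-0.707, -0.632, -0.072, -0.011]
```

apply_moves(deltas=[[[-1,-0.728,-0.608,-0.1,-0.011],[-1,-0.728,-0.608,-0.1,-0.011],[-1,-0.728,-0.608,-0.1,-0.011]]])

```text
t: 28.58
eef_pos: [0.5257, -0.3046, 0.2201]
tcp_rot: [0.72, 0.693, -0.0, -0.0]
wrist_force: [-0.1, -0.0, -0.5]
width: 0.998
grip_force: 0.0
```

apply_moves(deltas=[[[-1,-0.707,-0.632,-0.1,-0.011],[-1,-0.707,-0.632,-0.1,-0.011],[-1,-0.707,-0.632,-0.1,-0.011],[-1,-0.707,-0.632,-0.1,-0.011]]])

```text
t: 29.08
eef_pos: [0.4495, -0.3838, 0.2319]
tcp_rot: [0.707, 0.707, 0.0, -0.001]
wrist_force: [0.1, 0.6, -0.2]
width: 0.997
grip_force: 0.0
```

```bash
python3 plan.py; python3 look.py w11
python3 - <<'E'
from h import *
from rig import env
c=env.read_camera("wrist"); W=world(c)
t=(np.abs(W[...,2]-.07)<.006)&(np.hypot(W[...,0]-.46,W[...,1]+.35)<.05)
v,u=np.nonzero(t); print(u.min(),u.max(),v.min(),v.max())
P=W[t]; print(len(P),np.round(P.mean(0)*1000,1))
for th in range(0,180,10):
    d=np.array([np.cos(np.radians(th)),np.sin(np.radians(th))]); q=P[:,:2]@d*1000; lo,hi=np.percentile(q,[1,99]); print(th,round(hi-lo,1),round((hi+lo)/2-q.mean(),1),end="; ")
y,x=max(v.min()-30,0),max(u.min()-30,0)
cv2.imwrite("pics/w11b.png",cv2.convertScaleAbs(cv2.resize(c["frame"][y:y+120,x:x+120,::-1],None,fx=5,fy=5,interpolation=cv2.INTER_CUBIC),alpha=2))
E
```

```text
t 29.07 at [ 0.4495 -0.3838  0.2319] psi 0.1 w 0.997
[483.  11.] 1438 h 0.046 mean [ 604.9 -236.2   45.3] rect [ 606.4 -236.5] [10.1 33.5] 88.5
[299. 171.] 1504 h 0.07 mean [ 463.7 -348.6   68.8] rect [ 462.  -350.5] [33.4 33.3] 78.1
273 326 151 201
2083 [ 463.7 -350.8   68.8]
0 35.5 -0.4; 10 36.9 0.3; 20 37.7 0.9; 30 38.1 1.2; 40 37.8 1.3; 50 36.9 1.2; 60 35.6 0.9; 70 34.1 0.3; 80 33.2 -0.4; 90 34.4 -1.0; 100 35.9 -1.5; 110 37.1 -1.6; 120 37.8 -1.6; 130 37.9 -1.4; 140 37.7 -0.9; 150 36.7 -0.2; 160 35.2 0.6; 170 34.3 1.0;
```

View pics/w11b.png

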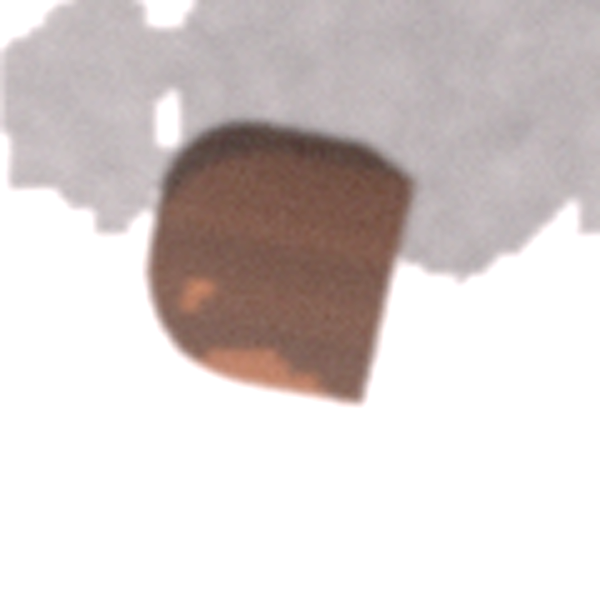

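The zoom shows the breast on the right (+x) with its edge at about 78°, and the heel's centre near (0.4625, -0.351). I'll grip along 78°.

```bash
python3 plan.py .4625 -.351 .175 78 .4625 -.351 .1 78 .4625 -.351 .22 78 .60 -.043 .22 1
```

```text
t 29.18 at [ 0.4499 -0.3834  0.232 ] psi 0.1 w 1.004
  call: [0.269, 0.105, 0.475, -0.433]
  call: [0.0, 0.0, 0.625, -0.0]
  call: [0.0, 0.0, -0.5, -0.0]
  call: [0.0, 0.0, -0.5, -0.0]
  call: [-0.196, 0.916, -0.0, 0.143]
  call: [0.22, 0.911, -0.0, 0.143]
  call: [0.593, 0.725, -0.0, 0.143]
```

apply_moves(deltas=[[[-1,0.269,0.105,0.475,-0.433],[-1,0.269,0.105,0.475,-0.433],[-1,0.269,0.105,0.475,-0.433],[-1,0.269,0.105,0.475,-0.433],[-1,0.269,0.105,0.475,-0.433],[-1,0.269,0.105,0.475,-0.433],[-1,0.269,0.105,0.475,-0.433],[-1,0.269,0.105,0.475,-0.433],[-1,0.269,0.105,0.475,-0.433],[-1,0.269,0.105,0.475,-0.433],[-1,0.269,0.105,0.475,-0.433]]])

```text
t: 30.55
eef_pos: [0.4618, -0.352, 0.1755]
tcp_rot: [0.105, 0.994, 0.0, -0.0]
wrist_force: [-0.2, -0.6, -0.7]
width: 1.003
grip_force: 0.0
```

apply_moves(deltas=[[[-1,0,0,0.3,0],[-1,0,0,0.6,0],[-1,0,0,0.625,0],[-1,0,0,0.625,0],[1,0,0,0.625,0],[1,0,0,0.625,0],[1,0,0,0.625,0],[1,0,0,0.625,0],[1,0,0,0.625,0],[1,0,0,0.625,0],[1,0,0,0.625,0],[1,0,0,0.625,0],[1,0,0,0.4,0],[1,0,0,0.1,0],[1,0,0,-0.3,0],[1,0,0,-0.37,0],[1,0,0,-0.37,0]]])

```text
t: 32.67
eef_pos: [0.4614, -0.352, 0.2196]
tcp_rot: [0.105, 0.994, 0.0, -0.0]
wrist_force: [0.0, 0.8, -0.3]
width: 0.39
grip_force: 39.9
```

apply_moves(deltas=[[[1,-0.196,0.916,0,0.143],[1,-0.196,0.916,0,0.143],[1,-0.196,0.916,0,0.143],[1,-0.196,0.916,0,0.143]]])

```text
t: 33.17
eef_pos: [0.5074, -0.249, 0.2183]
tcp_rot: [0.323, 0.946, 0.0, -0.001]
wrist_force: [0.4, 0.0, 0.4]
width: 0.391
grip_force: 40.0
```

apply_moves(deltas=[[[1,0.22,0.911,0,0.143],[1,0.22,0.911,0,0.143],[1,0.22,0.911,0,0.143],[1,0.22,0.911,0,0.143]]])

```text
t: 33.67
eef_pos: [0.5534, -0.1472, 0.2189]
tcp_rot: [0.525, 0.851, -0.0, -0.001]
wrist_force: [0.3, 0.1, -1.2]
width: 0.389
grip_force: 40.2
```

apply_moves(deltas=[[[1,0.593,0.725,0,0.143],[1,0.593,0.725,0,0.143],[1,0.593,0.725,0,0.143],[1,0.593,0.725,0,0.143],[1,0.593,0.725,0,0.143]]])

```text
t: 34.3
eef_pos: [0.5995, -0.0457, 0.2196]
tcp_rot: [0.702, 0.712, -0.0, -0.0]
wrist_force: [-0.7, 0.9, -0.2]
width: 0.393
grip_force: 40.3
```

```bash
python3 look.py w12;python3 plan.py .600 -.043 .1065 1
```

```text
[301. 116.] 310 h 0.075 mean [612.1  27.4  73.8] rect [614.1  27.2] [24.9 12. ] 61.5
[282. 317.] 7352 h 0.188 mean [600.7 -44.6 187.2] rect [600.1 -44.8] [34.8 37.1] 0.9
[402. 394.] 609 h 0.208 mean [640.9 -57.  208.7] rect [641.3 -57.1] [0.7 1.7] 63.0
t 34.35 at [ 0.5995 -0.0457  0.2197] psi 0.8 w 0.391
  call: [0.022, 0.004, 0.944, -0.001]
```

View pics/w12.png

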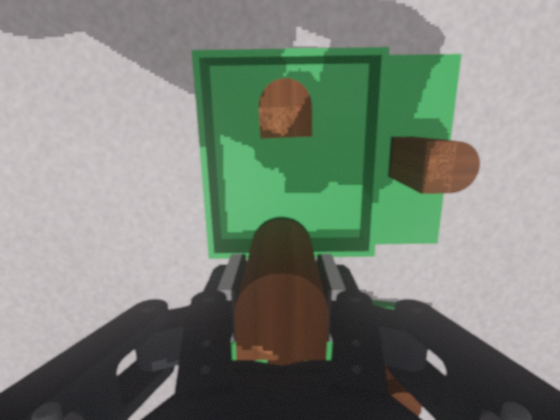

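The view shows the first tall heel standing at (285,108). The second is held upright over the free half, so I'll place it shifted slightly towards the bin's centre.

apply_moves(deltas=[[[1,0.065,0.004,0.3,0],[1,0.065,0.004,0.65,0],[1,0.065,0.004,0.85,0],[1,0.065,0.004,0.92,0],[1,0.065,0.004,0.94,0],[1,0.065,0.004,0.94,0],[1,0.065,0.004,0.94,0],[-0.2,0.065,0.004,0.94,0],[-0.2,0.065,0.004,0.94,0],[-0.2,0.065,0.004,0.94,0],[-0.2,0.065,0.004,0.94,0],[-0.2,0.065,0.004,0.7,0],[-0.2,0.065,0.004,0.3,0],[-0.2,0.065,0.004,0,0],[-0.2,0.065,0.004,0,0]]])

```text
t: 36.22
eef_pos: [0.6008, -0.0368, 0.2228]
tcp_rot: [0.702, 0.712, 0.001, 0.003]
wrist_force: [0.0, -0.2, -0.4]
width: 0.601
grip_force: 0.0
```

apply_moves(deltas=[[[-0.2,0,-0.9,-0.3,0],[-0.2,0,-0.9,-0.3,0],[-0.2,0,-0.9,-0.3,0]]])

```text
t: 36.6
eef_pos: [0.4899, -0.0378, 0.2563]
tcp_rot: [0.703, 0.712, -0.0, -0.0]
wrist_force: [1.1, -1.0, -0.6]
width: 0.596
grip_force: 0.0
```

apply_moves(deltas=[[[-0.2,0,-0.9,0,0],[-0.2,0,-0.9,0,0],[-0.2,0,-0.9,0,0],[-0.2,0,-0.9,0,0],[-0.2,0,-0.9,0,0]]])

```text
t: 37.22
eef_pos: [0.3852, -0.0398, 0.2556]
tcp_rot: [0.702, 0.712, -0.0, -0.0]
wrist_force: [0.2, -0.7, -0.0]
width: 0.597
grip_force: 0.0
```

Run:
```python
from rig import env; from h import *
for n in("top","side"):
    c=env.read_camera(n); W=world(c); br,_=masks(c); k,l,s,ce=cv2.connectedComponentsWithStats(br)
    for i in range(1,k):
        P=W[(l==i)&(c["z_map"]>0)]
        if s[i,4]<60 or P[:,0].mean()<.3: continue
        print(n,np.round(ce[i]),"h",round(np.percentile(P[:,2],95),3),np.round(P.mean(0)[:2],3))
    cv2.imwrite(f"pics/f{n}.png",c["frame"][:,:,::-1])
cv2.imwrite("pics/fin.png",np.vstack([cv2.resize(cv2.imread("pics/ftop.png")[90:265],(800,250)),cv2.resize(cv2.imread("pics/fside.png")[70:330],(700,325))[:, :].copy() if 0 else cv2.copyMakeBorder(cv2.resize(cv2.imread("pics/fside.png")[70:330],(700,325)),0,0,0,100,0)]))
```

```text
top [294. 130.] h 0.085 [ 0.706 -0.002]
top [214. 137.] h 0.038 [0.7   0.207]
top [383. 134.] h 0.057 [ 0.71  -0.231]
top [197. 175.] h 0.031 [0.597 0.248]
top [225. 176.] h 0.031 [0.597 0.177]
top [280. 173.] h 0.078 [0.599 0.031]
top [307. 173.] h 0.078 [ 0.599 -0.037]
top [378. 175.] h 0.05 [ 0.604 -0.219]
side [272. 147.] h 0.393 [0.684 0.17 ]
side [321. 173.] h 0.084 [ 0.697 -0.007]
side [286. 191.] h 0.076 [0.592 0.024]
side [305. 203.] h 0.076 [ 0.592 -0.044]
side [388. 221.] h 0.055 [ 0.705 -0.232]
side [360. 244.] h 0.049 [ 0.599 -0.224]
```

View pics/fin.png

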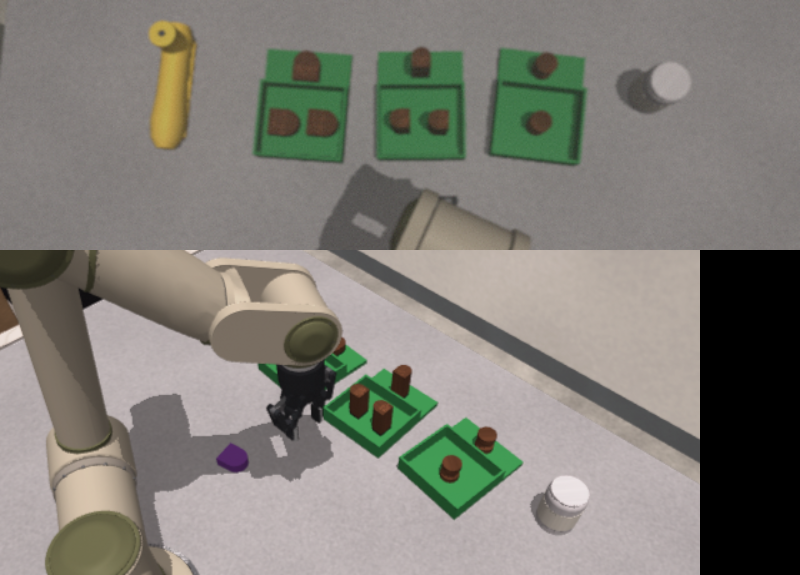

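The final views show all five heels upright on the right bin floors: low ones at (283,123) and (321,123), tall at (399,120) and (438,120), and the spool at (538,122). The last and the tin have not moved.

```bash
python3 -c "
from rig import env; print(env.job_done())"
```

```text
the job is handed in; nothing more can be done
None
```

All five heels stand upright in their matching bins, the shoe last and tin were left alone, and the job was handed in at about 37 s of the allowed 128 s.

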